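Draw the screen of a Y-strainer for cleaning

TASK

The screen of the air-line Y-strainer is due for cleaning. Unscrew the brass cap from the inclined branch (anticlockwise, it takes a little over one full turn, so let go and take a fresh grip as often as needed), keep hold of it as it comes free and stand it mouth down in the steel tray; then draw the screen out by its orange collar and stand it upright, collar up, in the tray beside the cap. Let neither of them fall or lie on the bench, and leave the bottle, jar, vial and spanner standing and lying where they are.

Things in the scene. Friction and masses are not known exactly. Their poses are not given: they have to be found in the camera images.
- branch: inclined branch of a grey metal Y-strainer whose pipe lies in blue saddles on a dark plate 170x90 mm fixed to the bench. Origin where branch and pipe axes cross, 55 mm above the bench; z = branch axis, outward to the cap, 30 deg from vertical. Along z: shoulder 51 mm wide up to 55 mm, then threaded neck 40 mm wide, rim at 82 mm; bore 23.6 mm wide, floor at 26 mm.
- cap: round knurled brass cap, 50 mm wide, 50 mm high, hollow (41 mm inside), 140 g, loose. Origin at the centre of its mouth, z to its closed top. Screwed on, mouth 57 mm and top 107 mm along the branch axis. Right-hand thread: anticlockwise seen from the top it climbs 8 mm a turn (2 mm axial play) and is free after 6.6 rad (up to 9 does no harm). It stays where it is left.
- screen: strainer screen: round steel mesh tube, 20 mm wide, 76 mm long, 60 g, loose, its upper 21 mm an orange plastic collar. Origin at the centre of its foot, z along its axis to the collar. It stands in the bore under the cap with 2 mm play all round, its collar rising 20 mm out of the neck; once drawn out it stands on its flat foot.
- tray: square shallow stainless tray, 160x160 mm outside, walls 3 mm thick and 25 mm high, inner floor 3 mm above the bench; fixed. Origin under its centre, z up, x and y along its sides.
- wash_bottle: white squeeze bottle with a red bent spout, 65 mm wide, 175 mm high, bystander. Origin under its middle.
- jar_3: white plastic jar with a green lid, 52 mm wide, 67 mm high, bystander. Origin under its middle.
- vial_1: small glass vial with a black cap, 27 mm wide, 56 mm high, bystander between strainer and tray. Origin under its middle.
- spanner_10: small steel spanner lying flat, 123 mm long, bystander beside the strainer. Origin under its middle.
Things that resemble listed ones, but are neither listed nor needed, are in the scene too. There is more than one size of the cap; the one meant has the size given above.

How it is judged:
By the outcome, as a careful person would: the job done as asked, in the order asked, and still so for the second after the job is handed in, with the robot touching nothing.
It also fails if it takes over 72 s, if anything falls off the work surface, if the arm or the gripper's body presses on something with over 40 N, if the wrist force passes 120 N, or if a joint passes its speed limit or range.

ROBOT

A 7-joint arm with a two-finger parallel gripper is mounted at the origin on a cart in front of the work surface, level with it; the furniture and walls round the work are solid. World frame = base frame: x ahead of the robot, y to its left, z up, the work surface at z = 0. Lengths are in m, angles in rad, forces in N, time in s.
With the tool pointing down it reaches from about 0.4 to 0.875 m from the base axis. Payload 19.3 kg.
Tool frame: the origin (TCP) lies midway between the tips of the shut fingers; the grasp point (between the pads) lies 19 mm behind it; z points along the fingers, y is the line along which they close (so a half turn about z gives the same grasp; the last joint's range is limited). The gripper opens to 85 mm and grips with 20 to 120 N. Pads are 22 mm wide; open, the fingers measure 114 mm over their backs; the gripper's body (76 mm by 85 mm) begins 54 mm behind the grasp point. The pads swing forward as they close: fully open they stand 13 mm farther back than shut.
Start: joints at [-1.376, 0.521, -0.036, 1.599, 0.021, 1.021, -0.113], TCP at [0.164, 0.603, 0.199] pointing down, gripper open.
Joint ranges: [-2.91, 2.91], [-0.3, 2.13], [-1.5, 1.42], [0.17, 2.43], [-1.26, 4.41], [0.16, 1.93], [-2.52, 2.52]. Speed limits (rad/s): [1.89, 1.89, 2.39, 2.39, 3.01, 3.01, 3.01].

INTERFACE

Orientations are given as [roll, pitch, yaw] about the fixed x, y, z axes, in that order (R = Rz(yaw) Ry(pitch) Rx(roll)).
In Python, from workcell import * gives the robot as it stands. The module is installed in compiled form; this text tells all that it offers.
- The arm moves only by the tool play_rows, never from a script. Its argument "deltas" is a list of rows, each a list of 7 numbers: the shift along the tool's x, y, z in units of 500 mm (1.0 is 500 mm), then the turn, a rotation vector about the tool's x, y, z in units of 120 degrees (1.0 is 120 degrees), then the closure, from 0 (fully open) to 1 (shut). A call has 1 to 10 rows; each row is the pose to reach, as a shift and turn from the pose commanded when the call began, along the tool's axes at that moment; what a row does not reach only later rows make up. A row lasts 1/10 s, in which the tool goes at most 50 mm and 8.59 degrees, less where a joint would pass 70% of its speed; a pose out of reach is approached as far as the arm can. A call with a number of a shift or a turn outside -1 to 1 is refused whole. A call with a gripper value outside its range is refused whole. The fingers move at their own pace and stop on an object; "newtons" is the grip in N (left out, the last holds). Time passes only in rows, so rows that repeat a pose let the fingers close. It gives the time, the measured TCP pose, the force, the opening and the grip force at its end, in the units of the state.
- observe(): the state, without advancing time (a new reading comes with each control period).
- grab_frame(name): name is "scene" or "side" or "wrist"; returns the picture (480x640x3 uint8, red, green, blue); there is no depth.
- get_calibration(name): a dict with "fovy" (degrees; the focal length in pixels is half the picture's height over the tangent of half this angle, whatever the lens; pixels are square), "cx", "cy" (the principal point, pixels), "xyz" and "rotation" of the camera in the world. Camera axes: x right, y down, z forward; pixel columns grow to the right and rows downward; lengths in m; the calibration is good to about 2 mm. A picture is of the moment at which its call begins: read the wrist's pose just before it. get_calibration takes no time and is no camera call; for the wrist camera it gives the pose at the moment of the call.
- job_done(): hands the job in; it is judged then, once.
The state is a dict: "clock": time; "qpos": joint angles; "qd": joint speeds; "joint_efforts": joint torques, N m; "position": TCP position; "tool_rot": TCP orientation; "force": force on the tool from outside, world axes, zero at the start; "moment": the same for the moment, N m; "grip_width": finger opening in m; "finger_force": force on a finger pad.
Only numpy, scipy, OpenCV 4.12 (cv2) and the standard library are available. Lean on these libraries where they do the work, as an engineer would, in place of code of your own. Each camera call takes 0.05 s, during which the arm holds its last target. There are 200 camera calls.

## Working session

There is one attempt and no reset: what is moved stays moved. The work goes in short steps, Python scripts to look and compute and a tool call to move; the robot and the scene stay as the last step left them, time stands still between calls to the robot, and variables do not carry over. Pictures are saved under pics/ and viewed, at most 10 in all, crops included, and the job is handed in when it is done.

Besides the shell and the picture viewer there is one more tool, called after "Request:" as name(argument=value, ...) on one line, values as JSON. play_rows: Moves the arm, as the interface text tells. Its arguments: {"type":"object","properties":{"deltas":{"type":"array"},"newtons":{"type":"number"}},"required":["deltas"]}

```bash
mkdir -p pics
python3 - <<'E'
from workcell import *
import cv2,numpy as np
s=observe();print(s)
ims=[]
for n in("scene","side","wrist"):
    im=grab_frame(n);np.save(f"pics/{n}0.npy",im);c=get_calibration(n);np.save(f"pics/{n}0c.npy",c,allow_pickle=True);print(n,c)
    cv2.imwrite(f"pics/{n}0.png",im[:,:,::-1])
E
```

```text
{'clock': 0.0, 'qpos': array([-1.37619083,  0.52201267, -0.03636159,  1.60001468,  0.02118387,
        1.02108462, -0.11281087]), 'qd': array([-0.00084216,  0.0008328 ,  0.00013419,  0.00130459, -0.0008614 ,
        0.00078085, -0.00134632]), 'joint_efforts': array([ 2.69794953e-03, -9.27134228e+01,  1.98129728e+00, -3.69925046e+01,
        1.79754454e-02,  8.52002209e-03, -2.98906696e-05]), 'position': array([0.16349113, 0.60284732, 0.19882381]), 'tool_rot': array([-3.14045847e+00,  5.02112177e-05,  2.87678768e+00]), 'force': array([-0.50784186,  0.29523701, -0.32617359]), 'moment': array([-0.02621875, -0.00506338, -0.00105162]), 'finger_force': 0.0, 'grip_width': 0.0850069174381652}
scene {'fovy': 48.94490238501142, 'cx': 323.5446324614526, 'cy': 239.0240038851983, 'xyz': array([ 0.01997541, -0.48897153,  0.76185977]), 'rotation': array([-2.2926834 ,  0.01512094, -0.80689791])}
side {'fovy': 56.88921756491666, 'cx': 321.8201234151563, 'cy': 244.57924244283643, 'xyz': array([0.46050278, 0.77999055, 0.72881633]), 'rotation': array([-2.25841242, -0.01825805, -2.99291065])}
wrist {'fovy': 58.20557826240776, 'cx': 313.6885220733265, 'cy': 236.97265853542706, 'xyz': array([0.09661697, 0.6216075 , 0.37381857]), 'rotation': array([2.86177662e+00, 1.74409536e-03, 1.30622656e+00])}
```

View pics/scene0.png

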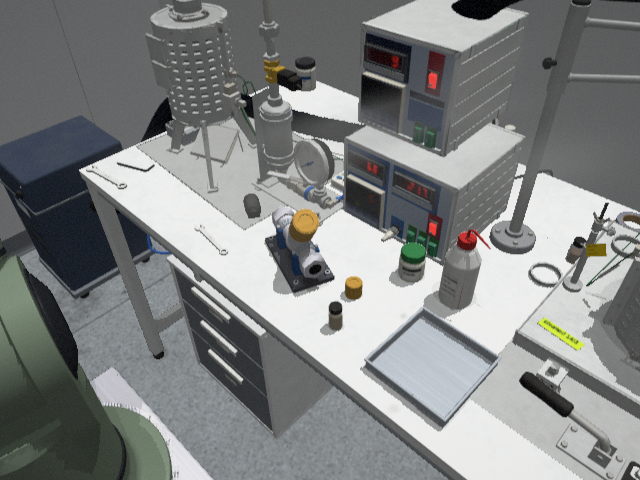

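View pics/side0.png

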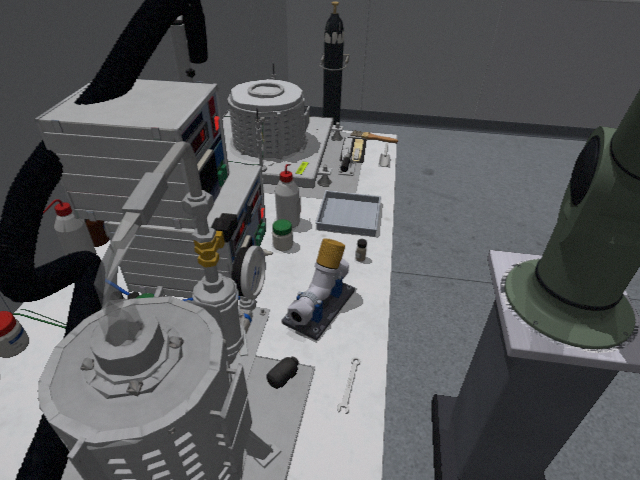

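The scene view shows the strainer cap at (306,222) and its side view at (330,252). The things it could be confused with in the scene view are the small loose brass cap at (354,287) and the brass fitting at (272,68). I choose the cap on the strainer. The tray is at (432,365), the vial at (335,316), the jar at (412,260), the bottle at (459,270) and the spanner at (211,240). Next I take a close crop to check the choice.

```bash
cat > h.py <<'E'
import numpy as np,cv2
from scipy.spatial.transform import Rotation as R
def load(n):return np.load(f"pics/{n}0.npy"),np.load(f"pics/{n}0c.npy",allow_pickle=True).item()
def ray(c,u,v):
    f=240/np.tan(np.radians(c["fovy"]/2));d=np.array([(u-c["cx"])/f,(v-c["cy"])/f,1])
    d=R.from_euler("xyz",c["rotation"]).apply(d);return np.array(c["xyz"]),d/np.linalg.norm(d)
def onz(c,u,v,z):
    o,d=ray(c,u,v);return o+d*(z-o[2])/d[2]
def tri(c1,p1,c2,p2):
    o1,d1=ray(c1,*p1);o2,d2=ray(c2,*p2)
    t=np.linalg.lstsq(np.c_[d1,-d2],o2-o1,rcond=None)[0];a=o1+t[0]*d1;b=o2+t[1]*d2
    return (a+b)/2,np.linalg.norm(a-b)
def proj(c,P):
    f=240/np.tan(np.radians(c["fovy"]/2));q=R.from_euler("xyz",c["rotation"]).inv().apply(np.array(P)-c["xyz"])
    return q[...,:2]/q[...,2:]*f+[c["cx"],c["cy"]]
E
python3 - <<'E'
from h import *
a,ca=load("scene");b,cb=load("side")
for n,im,c,roi in(("scene",a,ca,(240,190,380,310)),("side",b,cb,(270,220,380,350))):
    hsv=cv2.cvtColor(im,cv2.COLOR_RGB2HSV);m=cv2.inRange(hsv,(12,110,60),(28,255,255));k=np.zeros_like(m);k[roi[1]:roi[3],roi[0]:roi[2]]=1;m*=k
    N,l,st,ce=cv2.connectedComponentsWithStats(m)
    for i in range(1,N):
        if st[i,4]>40:print(n,st[i],ce[i])
    # tray candidates
for n,p in dict(vial=(335,328),jar=(412,276),bottle=(457,303),spanner=(211,240),small=(354,297),t1=(428,311),t2=(366,361),t3=(440,420),t4=(498,357)).items():
    print(n,onz(ca,*p,0.025 if n[0]=='t' else 0))
A=cv2.resize(a[190:300,240:340],None,fx=4.,fy=5.4/1.35*1.0,interpolation=3)
B=cv2.resize(b[230:340,275:375],None,fx=4,fy=4,interpolation=3)
cv2.imwrite("pics/crop1.png",np.hstack([A,B])[:,:,::-1])
E
```

```text
scene [289 209  30  33 717] [303.48675035 225.0334728 ]
scene [346 277  16  22 320] [353.390625 287.44375 ]
side [317 239  28  29 590] [330.14237288 253.11694915]
vial [ 0.47290227 -0.0682596   0.        ]
jar [ 6.76719374e-01 -9.11631138e-02 -1.11022302e-16]
bottle [ 6.76671522e-01 -1.97380263e-01  1.11022302e-16]
spanner [0.46696929 0.29694185 0.        ]
small [ 0.55413804 -0.04324018  0.        ]
t1 [ 0.60271099 -0.17919145  0.025     ]
t2 [ 0.44203963 -0.16758237  0.025     ]
t3 [ 0.43682774 -0.31877844  0.025     ]
t4 [ 0.5993017  -0.32360718  0.025     ]
```

View pics/crop1.png

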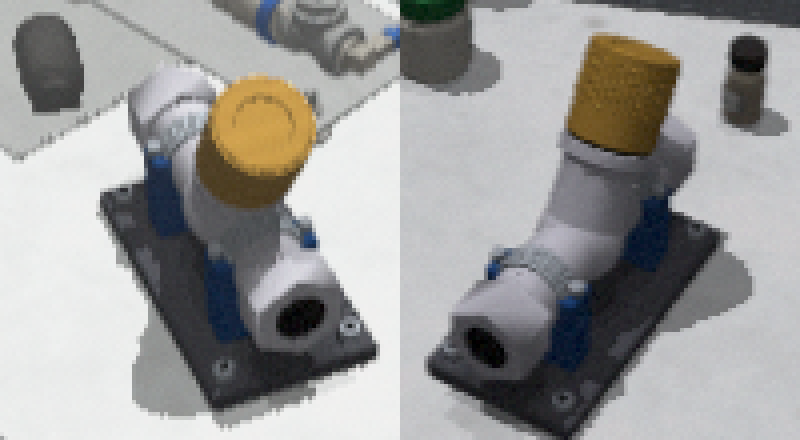

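The crop confirms the 50 mm cap on the strainer. In scene pixels its top centre is near (305.8,221.8) and the pipe's near end is at (315,269.5). In side pixels the top is at (334,242.8), the mouth at (327.8,266) and the far pipe end at (296,317).

Run:
```python
from h import *
np.set_printoptions(precision=4,suppress=True)
a,ca=load("scene");b,cb=load("side")
T,e=tri(ca,(305.75,221.75),cb,(334,242.75));print("top",T,e, onz(ca,305.75,221.75,.1477),onz(cb,334,242.75,.1477))
M=onz(cb,327.75,266,.1044);print("mouth",M)
P1=onz(ca,315,269.5,.055);P2=onz(cb,296.25,316.75,.055);print("pipe",P1,P2,np.linalg.norm(P1-P2),np.degrees(np.arctan2(*(P2-P1)[1::-1])))
for z in(.0,.01):
  q=[onz(ca,*p,z) for p in((266,237.5),(294.5,288),(334.5,277.5))]+[onz(cb,*p,z) for p in((282.5,320),(355,288),(318,338))]
  print(z,np.array(q)[:,:2])
# silhouettes for yaw hypotheses
def sil(c,O,yaw,tilt=np.pi/6):
    ax=np.array([np.sin(tilt)*np.cos(yaw),np.sin(tilt)*np.sin(yaw),np.cos(tilt)])
    return ax
d=(T-P1);print("T rel mid",T-(P1+P2)/2)
```

```text
top [0.5324 0.0615 0.1429] 0.0022955551048934307 [0.5298 0.0574 0.1477] [0.5308 0.0683 0.1477]
mouth [0.5391 0.0942 0.1044]
pipe [0.518  0.0254 0.055 ] [0.5866 0.2    0.055 ] 0.18760360015121696 68.53974519268104
0.0 [[0.5547 0.2144]
 [0.4919 0.0587]
 [0.5671 0.0205]
 [0.6242 0.1664]
 [0.4794 0.0442]
 [0.5416 0.2018]]
0.01 [[0.5476 0.2052]
 [0.4857 0.0515]
 [0.56   0.0138]
 [0.6219 0.1749]
 [0.4791 0.0543]
 [0.5405 0.2098]]
T rel mid [-0.0199 -0.0511  0.0879]
```

```bash
cat >> h.py <<'E'
np.set_printoptions(precision=4,suppress=True)
O=np.array([.5523,.1127,.055]);YAW=np.radians(248.5)
def U():return np.array([.5*np.cos(YAW),.5*np.sin(YAW),np.sqrt(.75)])
def Rdown(psi):return R.from_euler("xyz",[np.pi,0,psi])
def Rbr(psi):
    u=U();ax=np.cross([0,0,1],u);ax/=np.linalg.norm(ax)
    return R.from_rotvec(ax*np.pi/6)*Rdown(psi)
def delta(s,p,Rt):
    R0=R.from_euler("xyz",s["tool_rot"]);d=R0.inv().apply(np.array(p)-s["position"])/.5
    r=(R0.inv()*Rt).as_rotvec()/np.radians(120);return d,r
E
python3 - <<'E'
from h import *;from workcell import *
s=observe();p=O+.175*U();print(p)
print(*delta(s,p,Rbr(1.64)))
m=(s["position"]+p)/2+[-.02,0,.08]
print(m,*delta(s,m,Rdown(2.26)))
E
```

```text
[0.5202 0.0313 0.2066]
[-0.9877 -0.9168 -0.0143] [-0.2331  0.1298  0.5762]
[0.3219 0.3171 0.2828] [-0.4553 -0.469  -0.1672] [-0.0004  0.0002  0.2945]
```

Request:
play_rows(deltas=[[-0.075,-0.08,-0.03,0,0,0.05,0],[-0.15,-0.16,-0.06,0,0,0.1,0],[-0.225,-0.24,-0.09,0,0,0.15,0],[-0.3,-0.31,-0.12,0,0,0.2,0],[-0.38,-0.39,-0.145,0,0,0.25,0],[-0.455,-0.47,-0.167,0,0,0.295,0],[-0.455,-0.47,-0.167,0,0,0.295,0],[-0.455,-0.47,-0.167,0,0,0.295,0]])

```text
clock: 0.95
position: [0.3241, 0.3131, 0.2841]
tool_rot: [3.14, 0.0, 2.253]
force: [-1.7, 0.6, -0.5]
grip_width: 0.0856
finger_force: 0.0
```

Run:
```python
from h import *;from workcell import *
s=observe();p=O+.175*U();print(s["clock"],s["qpos"],s["position"],s["tool_rot"])
print(*delta(s,p,Rbr(1.64)))
```

```text
0.95 [-1.0808  0.143   0.2044  1.9312 -0.0324  1.0689 -0.1807] [0.3241 0.3131 0.2841] [3.1399 0.0002 2.2529]
[-0.6848 -0.0511  0.1552] [-0.1724  0.1855  0.286 ]
```

Request:
play_rows(deltas=[[-0.085,-0.006,0,-0.02,0.02,0.035,0],[-0.17,-0.012,0.0,-0.04,0.045,0.07,0],[-0.255,-0.02,0.02,-0.06,0.065,0.105,0],[-0.34,-0.025,0.04,-0.085,0.09,0.14,0],[-0.425,-0.03,0.06,-0.107,0.115,0.178,0],[-0.51,-0.04,0.09,-0.13,0.14,0.215,0],[-0.595,-0.045,0.12,-0.15,0.16,0.25,0],[-0.685,-0.051,0.155,-0.172,0.186,0.286,0],[-0.685,-0.051,0.155,-0.172,0.186,0.286,0],[-0.685,-0.051,0.155,-0.172,0.186,0.286,0]])

```text
clock: 1.95
position: [0.5194, 0.0346, 0.2041]
tool_rot: [2.904, -0.468, 1.699]
force: [-0.3, 0.9, 0.0]
grip_width: 0.0855
finger_force: 0.0
```

Run:
```python
from h import *;from workcell import *
s=observe();p=O+.175*U();print(s["clock"],s["qpos"],s["position"],s["tool_rot"])
print(*delta(s,p,Rbr(1.64)))
c=get_calibration("wrist");im=grab_frame("wrist")
np.save("pics/w1.npy",im);np.save("pics/w1c.npy",c,allow_pickle=True)
cv2.imwrite("pics/w1.png",im[:,:,::-1])
print("pred top",proj(c,O+.107*U()))
m=cv2.inRange(cv2.cvtColor(im,cv2.COLOR_RGB2HSV),(12,100,60),(28,255,255))
N,l,st,ce=cv2.connectedComponentsWithStats(m);print([(st[i],ce[i]) for i in range(1,N) if st[i,4]>300])
```

```text
1.95 [-0.2194  0.3811  0.4845  2.0475 -0.9253  0.9217  0.9468] [0.5194 0.0346 0.2041] [ 2.9042 -0.4682  1.6991]
[-0.0039  0.0026 -0.007 ] [-0.003  -0.      0.0003]
pred top [315.5947 242.62  ]
[(array([ 275,  188,   85,   96, 6207], dtype=int32), array([317.8331, 236.8524])), (array([ 297,  368,   40,   44, 1334], dtype=int32), array([316.8088, 389.9445]))]
```

View pics/w1.png

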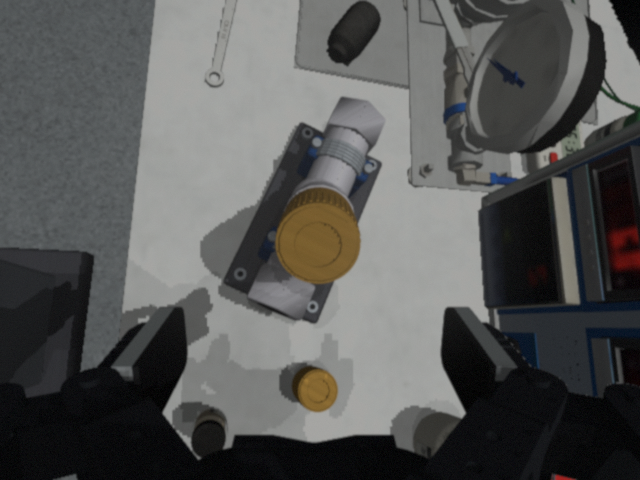

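The wrist view puts the cap top circle at about (318,242) against a predicted (315.6,242.6), so the model is within about 1.5 mm. The small decoy cap is at (317,390). Next I wind joint 7 up, then approach.

Request:
play_rows(deltas=[[0,0,0,0,0,0.65,0],[0,0,0,0,0,0.65,0],[0,0,0,0,0,0.65,0],[0,0,0,0,0,0.65,0],[0,0,0,0,0,0.65,0],[0,0,0,0,0,0.65,0],[0,0,0,0,0,0.65,0],[0,0,0,0,0,0.65,0],[0,0,0,0,0,0.65,0],[0,0,0,0,0,0.65,0]])

```text
clock: 3.0
position: [0.5192, 0.0384, 0.2061]
tool_rot: [-2.71, -0.306, 0.218]
force: [0.7, -0.3, 0.1]
grip_width: 0.0854
finger_force: 0.0
```

```bash
sed -i 's/^O=.*YAW/O=np.array([.5536,.1129,.055]);YAW/' h.py
python3 - <<'E'
from h import *;from workcell import *
s=observe();p=O+.066*U();print(s["clock"],s["qpos"],s["position"],s["tool_rot"])
print(*delta(s,p,Rbr(1.64-np.radians(78))))
E
```

```text
3.0 [-0.4107  0.4356  0.7432  2.0556 -1.0213  1.0155 -0.3211] [0.5192 0.0384 0.2061] [-2.7103 -0.3058  0.2179]
[0.0031 0.0139 0.2115] [-0.0018  0.0028  0.0023]
```

Request:
play_rows(deltas=[[0.003,0.014,0.04,0,0,0,0],[0.003,0.014,0.08,0,0,0,0],[0.003,0.014,0.12,0,0,0,0],[0.003,0.014,0.16,0,0,0,0],[0.003,0.014,0.19,0,0,0,0],[0.003,0.014,0.21,0,0,0,0],[0.003,0.014,0.21,0,0,0,0]])

```text
clock: 3.7
position: [0.5412, 0.0814, 0.1119]
tool_rot: [-2.712, -0.307, 0.223]
force: [-0.3, 0.2, -0.3]
grip_width: 0.0854
finger_force: 0.0
```

Run:
```python
from h import *;from workcell import *
s=observe();p=O+.066*U();print(s["clock"],s["qpos"],s["position"],s["tool_rot"],s["force"])
print(*delta(s,p,Rbr(1.64-np.radians(78))))
c=get_calibration("wrist");im=grab_frame("wrist");cv2.imwrite("pics/w2.png",im[:,:,::-1])
print("pred top",proj(c,O+.107*U()))
```

```text
3.7 [-0.3401  0.5887  0.5408  2.092  -1.2358  0.8556 -0.1635] [0.5412 0.0814 0.1119] [-2.7115 -0.3074  0.2234] [-0.3372  0.237  -0.3399]
[ 0.0011 -0.0015  0.0003] [-0.002   0.0031  0.0049]
pred top [310.9823 326.6092]
```

View pics/w2.png

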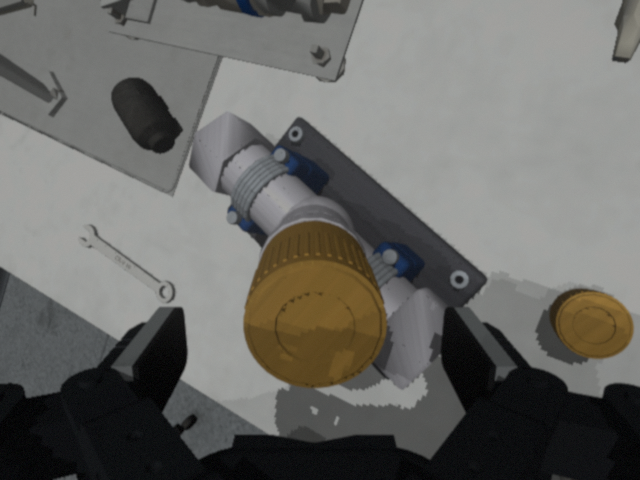

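Between the fingers, the cap top circle is centred at about (315,318) and the fingers are symmetric about x≈314. I close with a small x correction.

Request:
play_rows(deltas=[[0.004,0.001,0,0,0,0,0.2],[0.004,0.001,0,0,0,0,1],[0.004,0.001,0,0,0,0,1],[0.004,0.001,0,0,0,0,1],[0.004,0.001,0,0,0,0,1],[0.004,0.001,0,0,0,0,1]], newtons=60)

```text
clock: 4.35
position: [0.544, 0.0799, 0.1137]
tool_rot: [-2.71, -0.308, 0.218]
force: [-5.8, -0.2, 17.3]
grip_width: 0.0473
finger_force: 59.2
```

Run:
```python
from h import *;from workcell import *
s=observe();p=O+.066*U();print(s["clock"],s["qpos"],s["position"],s["grip_width"],s["finger_force"],s["force"],s["moment"])
print(*delta(s,p,Rbr(1.64-np.radians(78))))
```

```text
4.35 [-0.3398  0.5891  0.5456  2.0863 -1.2342  0.8607 -0.1704] [0.544  0.0799 0.1137] 0.04733963692950781 59.18332045999705 [-5.8101 -0.1872 17.2812] [1.2717 0.6795 0.6008]
[-0.0046 -0.0043  0.004 ] [-0.0019  0.0017  0.0027]
```

Request:
play_rows(deltas=[[0,0,-0.002,0,0,-0.07,1],[0,0,-0.002,0,0,-0.14,1],[0,0,-0.003,0,0,-0.21,1],[0,0,-0.003,0,0,-0.28,1],[0,0,-0.004,0,0,-0.35,1]])

```text
clock: 4.85
position: [0.5428, 0.0797, 0.1149]
tool_rot: [-3.036, -0.515, 0.997]
force: [-5.3, 5.3, 4.8]
grip_width: 0.0471
finger_force: 61.3
```

```bash
cat > st.py <<'E'
from h import *;from workcell import *
s=observe();u=U();r=R.from_euler("xyz",s["tool_rot"]);F=r.inv().apply(s["force"])
q=s["position"]-O;a=q@u
print(s["clock"],"q",s["qpos"],"pos",s["position"],"w",s["grip_width"],"ff",s["finger_force"])
print("s",a,"off(tool)",r.inv().apply(q-a*u),"F tool",F,"M",r.inv().apply(s["moment"]),"axis err deg",np.degrees(np.arccos(min(1,-(r.apply([0,0,1])@u)))))
E
python3 st.py
```

```text
4.85 q [-0.2522  0.5566  0.4213  2.0824 -1.1744  0.7986  0.519 ] pos [0.5428 0.0797 0.1149] w 0.04713465687877847 ff 61.30310647960869
s 0.06924290882666007 off(tool) [ 0.0002  0.0021 -0.    ] F tool [ 3.714  -7.6744 -2.6647] M [1.7975 0.5121 0.2072] axis err deg 0.4214357085072374
```

Request:
play_rows(deltas=[[0,0,0,0,0,-0.07,1],[0,0,-0.001,0,0,-0.14,1],[0,0,-0.001,0,0,-0.21,1],[0,0,-0.002,0,0,-0.28,1],[0,0,-0.002,0,0,-0.35,1],[0,0,-0.002,0,0,-0.42,1],[0,0,-0.003,0,0,-0.49,1],[0,0,-0.003,0,0,-0.56,1],[0,0,-0.004,0,0,-0.63,1],[0,0,-0.004,0,0,-0.7,1]])

```text
clock: 5.85
position: [0.5428, 0.0788, 0.1168]
tool_rot: [2.635, -0.143, 2.528]
force: [-3.7, 5.9, 9.2]
grip_width: 0.0471
finger_force: 63.0
```

```bash
python3 st.py
```

```text
5.85 q [-0.0427  0.5147  0.14    2.0712 -1.0314  0.6796  1.8603] pos [0.5428 0.0788 0.1168] w 0.04708805029851421 ff 62.959920490393415
s 0.07135001136435092 off(tool) [-0.0023  0.0007 -0.    ] F tool [ 7.666   6.3307 -5.8351] M [-1.1599  1.7403  0.5304] axis err deg 0.39022502481729254
```

Request:
play_rows(deltas=[[0,0,0,0,0,-0.07,1],[0,0,-0.001,0,0,-0.14,1],[0,0,-0.001,0,0,-0.21,1],[0,0,-0.001,0,0,-0.23,1],[0,0,-0.001,0,0,-0.23,1],[0,0,-0.001,0,0,-0.23,0.15],[0,0,-0.001,0,0,-0.23,0.15],[0,0,-0.001,0,0,-0.23,0.15],[0,0,-0.001,0,0,-0.23,0.15]])

```text
clock: 6.75
position: [0.5431, 0.0769, 0.1163]
tool_rot: [2.627, 0.094, 2.94]
force: [0.4, 0.0, -0.7]
grip_width: 0.073
finger_force: 0.0
```

```bash
python3 st.py
```

```text
6.75 q [ 0.0364  0.5094  0.0384  2.067  -0.9715  0.6402  2.2835] pos [0.5431 0.0769 0.1163] w 0.07299448668721081 ff 0.0
s 0.07177171385683824 off(tool) [-0.003  -0.0023 -0.    ] F tool [-0.2899 -0.2884  0.6827] M [0.5632 0.1385 0.0039] axis err deg 0.2945324331700581
```

Request:
play_rows(deltas=[[0,0,0,0,0,0.07,0.15],[0,0,0,0,0,0.14,0.15],[0,0,0,0,0,0.21,0.15],[0,0,0,0,0,0.28,0.15],[0,0,0,0,0,0.35,0.15],[0,0,0,0,0,0.42,0.15],[0,0,0,0,0,0.49,0.15],[0,0,0,0,0,0.56,0.15],[0,0,0,0,0,0.63,0.15],[0,0,0,0,0,0.7,0.15]])

```text
clock: 7.75
position: [0.5431, 0.0771, 0.1164]
tool_rot: [2.98, -0.499, 1.534]
force: [-0.0, -0.4, 0.1]
grip_width: 0.0728
finger_force: 0.0
```

Request:
play_rows(deltas=[[0,0,0,0,0,0.07,0.15],[0,0,0,0,0,0.14,0.15],[0,0,0,0,0,0.21,0.15],[0,0,0,0,0,0.28,0.15],[0,0,0,0,0,0.35,0.15],[0,0,0,0,0,0.42,0.15],[0,0,0,0,0,0.49,0.15],[0,0,0,0,0,0.56,0.15],[0,0,0,0,0,0.63,0.15],[0,0,0,0,0,0.7,0.15]])

```text
clock: 8.75
position: [0.543, 0.0771, 0.1163]
tool_rot: [-2.653, -0.192, -0.021]
force: [-0.1, 0.1, -0.7]
grip_width: 0.0723
finger_force: 0.0
```

```bash
sed -i 's/^O=np.array(\[.5536/O=np.array([.5551/' h.py;python3 st.py
```

```text
8.75 q [-0.3404  0.5842  0.5519  2.0857 -1.224   0.8645 -0.435 ] pos [0.543  0.0771 0.1163] w 0.07234193996366797 ff 0.0
s 0.07195772113992248 off(tool) [ 0.0009  0.0026 -0.    ] F tool [-0.2047  0.2131  0.7048] M [-0.4359 -0.217   0.0654] axis err deg 0.3074292753633013
```

Request:
play_rows(deltas=[[0,-0.004,0,0,0,0.07,0.15],[0,-0.004,0,0,0,0.14,0.15],[0,-0.004,0,0,0,0.21,0.15],[0,-0.004,0,0,0,0.28,0.15],[0,-0.004,0,0,0,0.35,0.15],[0,-0.004,0,0,0,0.42,0.15],[0,-0.004,0,0,0,0.49,0.15],[0,-0.004,0,0,0,0.56,0.15],[0,-0.004,0,0,0,0.63,0.15],[0,-0.004,0,0,0,0.7,0.15]])

```text
clock: 9.75
position: [0.5429, 0.0789, 0.1173]
tool_rot: [-2.874, 0.454, -1.377]
force: [-0.1, 0.5, -0.1]
grip_width: 0.0725
finger_force: 0.0
```

Request:
play_rows(deltas=[[0,0,0,0,0,0.05,0.15],[0,0,0,0,0,0.08,0.15],[0,0,0,0,0,0.08,1],[0,0,0,0,0,0.08,1],[0,0,0,0,0,0.08,1],[0,0,0,0,0,0.08,1],[0,0,0,0,0,0.08,1]])

```text
clock: 10.45
position: [0.5423, 0.0788, 0.1174]
tool_rot: [-2.954, 0.491, -1.551]
force: [-6.0, -1.9, 7.2]
grip_width: 0.0468
finger_force: 60.1
```

```bash
python3 st.py
```

```text
10.45 q [-0.3878  0.6004  0.617   2.089  -1.2499  0.9    -2.042 ] pos [0.5423 0.0788 0.1174] w 0.046821267707708614 ff 60.1386777497828
s 0.07220871197028432 off(tool) [ 0.0005 -0.0004 -0.    ] F tool [-1.7655  4.6096 -8.179 ] M [-1.298   0.1241  0.0356] axis err deg 0.34505824304168614
```

Now the long stroke: three calls of 84° each.

Request:
play_rows(deltas=[[0,0,-0.001,0,0,-0.07,1],[0,0,-0.001,0,0,-0.14,1],[0,0,-0.002,0,0,-0.21,1],[0,0,-0.002,0,0,-0.28,1],[0,0,-0.002,0,0,-0.35,1],[0,0,-0.003,0,0,-0.42,1],[0,0,-0.003,0,0,-0.49,1],[0,0,-0.004,0,0,-0.56,1],[0,0,-0.004,0,0,-0.63,1],[0,0,-0.004,0,0,-0.7,1]])

```text
clock: 11.45
position: [0.5424, 0.0785, 0.1195]
tool_rot: [-2.63, -0.118, -0.157]
force: [-5.9, -1.1, 9.5]
grip_width: 0.0464
finger_force: 62.6
```

Request:
play_rows(deltas=[[0,0,0,0,0,-0.07,1],[0,0,-0.001,0,0,-0.14,1],[0,0,-0.001,0,0,-0.21,1],[0,0,-0.002,0,0,-0.28,1],[0,0,-0.002,0,0,-0.35,1],[0,0,-0.002,0,0,-0.42,1],[0,0,-0.003,0,0,-0.49,1],[0,0,-0.003,0,0,-0.56,1],[0,0,-0.004,0,0,-0.63,1],[0,0,-0.004,0,0,-0.7,1]])

```text
clock: 12.45
position: [0.5399, 0.0778, 0.1203]
tool_rot: [3.069, -0.518, 1.36]
force: [-15.9, -2.2, 7.5]
grip_width: 0.0471
finger_force: 62.9
```

```bash
python3 st.py
```

```text
12.45 q [ 0.0091  0.5017  0.0739  2.0704 -0.9806  0.6606  0.6638] pos [0.5399 0.0778 0.1203] w 0.04711640342330633 ff 62.89502556435764
s 0.07568273166239829 off(tool) [-0.0002 -0.0013  0.    ] F tool [ -1.0283 -14.3887 -10.2454] M [ 3.7095 -0.7011  0.4277] axis err deg 0.5440398538469113
```

Request:
play_rows(deltas=[[0,-0.001,0,0,0,-0.07,1],[0,-0.002,-0.001,0,0,-0.14,1],[0,-0.002,-0.001,0,0,-0.21,1],[0,-0.002,-0.002,0,0,-0.28,1],[0,-0.002,-0.002,0,0,-0.35,1],[0,-0.002,-0.002,0,0,-0.42,1],[0,-0.002,-0.003,0,0,-0.49,1],[0,-0.002,-0.003,0,0,-0.56,1],[0,-0.002,-0.004,0,0,-0.63,1],[0,-0.002,-0.004,0,0,-0.7,1]])

```text
clock: 13.45
position: [0.5404, 0.0759, 0.1222]
tool_rot: [2.62, 0.014, 2.802]
force: [-3.4, -3.6, 0.4]
grip_width: 0.0467
finger_force: 62.1
```

Request:
play_rows(deltas=[[0,0,0,0,0,-0.05,1],[0,0,-0.001,0,0,-0.1,1],[0,0,-0.001,0,0,-0.1,1],[0,0,-0.004,0,0,-0.1,1],[0,0,-0.008,0,0,-0.1,1],[0,0,-0.008,0,0,-0.1,1]])

```text
clock: 14.05
position: [0.54, 0.0743, 0.1259]
tool_rot: [2.631, 0.114, 2.976]
force: [-2.5, -3.2, -2.6]
grip_width: 0.0467
finger_force: 62.2
```

```bash
python3 st.py
```

```text
14.05 q [ 0.3164  0.5012 -0.3183  2.0533 -0.7013  0.5477  2.0777] pos [0.54   0.0743 0.1259] w 0.04666876932243398 ff 62.16842669527978
s 0.08216190470924987 off(tool) [-0.     -0.0005  0.    ] F tool [ 2.2138 -4.2521  0.3684] M [ 1.6492  0.5281 -0.0612] axis err deg 0.3032870130264119
```

Request:
play_rows(deltas=[[0,0,-0.02,0,0,0,1],[0,0,-0.04,0,0,0,1],[0,0,-0.06,0,0,0,1],[0,0,-0.08,0,0,0,1],[0,0,-0.1,0,0,0,1],[0,0,-0.12,0,0,0,1],[0,0,-0.14,0,0,0,1],[0,0,-0.16,0,0,0,1],[0,0,-0.16,0,0,0,1]])

```text
clock: 14.95
position: [0.5263, 0.0365, 0.1964]
tool_rot: [2.631, 0.116, 2.976]
force: [-1.0, -0.1, -1.6]
grip_width: 0.0466
finger_force: 62.7
```

```bash
python3 st.py
python3 - <<'E'
from h import *;from workcell import *
a=grab_frame("scene");b=grab_frame("side")
cv2.imwrite("pics/v3.png",np.hstack([cv2.resize(a[150:330,220:420],None,fx=2,fy=2),cv2.resize(b[130:310,240:440],None,fx=2,fy=2)])[:,:,::-1])
s=observe()
for psi in(1.35,2.9,2.2,.0):print(psi,*delta(s,[.54,-.22,.16],Rdown(psi)))
E
```

```text
14.95 q [ 0.3614  0.3729 -0.2621  2.014  -0.6364  0.7367  2.0311] pos [0.5263 0.0365 0.1964] w 0.04658097234183366 ff 62.684223339892924
s 0.16327005525456958 off(tool) [-0.0011 -0.0003 -0.    ] F tool [ 1.1032 -1.0079  1.1837] M [ 0.6367  0.1446 -0.0205] axis err deg 0.20521675001229292
1.35 [-0.1032 -0.4793 -0.1736] [ 0.2313 -0.1574  0.7713]
2.9 [-0.1032 -0.4793 -0.1736] [0.2457 0.044  0.0499]
2.2 [-0.1032 -0.4793 -0.1736] [ 0.2524 -0.044   0.3763]
0.0 [-0.1032 -0.4793 -0.1736] [ 0.1093 -0.3557  1.3889]
```

View pics/v3.png

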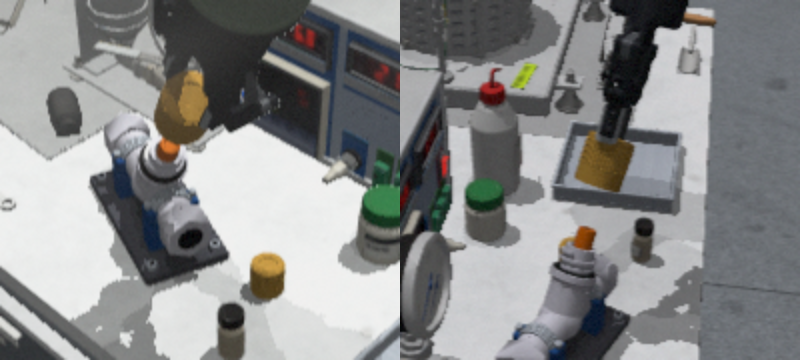

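The cap is held, and the screen's orange collar now stands out of the neck: (168,148) in the left crop, (585,237) in the right.

Run:
```python
from h import *
a,ca=load("scene");b,cb=load("side")
for p in((324,193),(382,195),(379,234),(317,229)):print(onz(cb,*p,.025))
# floor blueish region segmentation in both
for n,im,c,roi in(("scene",a,ca,(355,300,510,430)),("side",b,cb,(305,180,395,245))):
    g=im[roi[1]:roi[3],roi[0]:roi[2]].astype(int);hsv=cv2.cvtColor(im,cv2.COLOR_RGB2HSV)[roi[1]:roi[3],roi[0]:roi[2]]
    m=((g[...,2]-g[...,0])>7).astype(np.uint8)
    m=cv2.morphologyEx(m,cv2.MORPH_OPEN,np.ones((3,3)))
    ct=max(cv2.findContours(m,0,1)[0],key=cv2.contourArea);ap=cv2.approxPolyDP(ct,6,True)[:,0]+roi[:2]
    print(n,cv2.contourArea(ct),[(tuple(p),onz(c,*p,.025)[:2].round(3),onz(c,*p,.003)[:2].round(3)) for p in ap])
```

```text
[ 0.6036 -0.3051  0.025 ]
[ 0.4357 -0.3242  0.025 ]
[ 0.4352 -0.1374  0.025 ]
[ 0.5967 -0.1308  0.025 ]
scene 6681.5 [((np.int64(419), np.int64(318)), array([ 0.578, -0.177]), array([ 0.595, -0.168])), ((np.int64(365), np.int64(360)), array([ 0.442, -0.165]), array([ 0.455, -0.155])), ((np.int64(445), np.int64(421)), array([ 0.441, -0.325]), array([ 0.453, -0.32 ])), ((np.int64(500), np.int64(356)), array([ 0.603, -0.325]), array([ 0.621, -0.32 ])), ((np.int64(492), np.int64(363)), array([ 0.582, -0.323]), array([ 0.599, -0.318]))]
side 1421.0 [((np.int64(324), np.int64(203)), array([ 0.596, -0.254]), array([ 0.6  , -0.286])), ((np.int64(320), np.int64(224)), array([ 0.592, -0.154]), array([ 0.596, -0.183])), ((np.int64(376), np.int64(229)), array([ 0.444, -0.157]), array([ 0.444, -0.187])), ((np.int64(379), np.int64(202)), array([ 0.443, -0.286]), array([ 0.442, -0.319]))]
```

Request:
play_rows(deltas=[[0,0,-0.06,0,0,0,1],[-0.01,-0.06,-0.09,0.03,0.005,0.005,1],[-0.02,-0.12,-0.11,0.06,0.01,0.01,1],[-0.035,-0.18,-0.13,0.1,0.015,0.02,1],[-0.05,-0.25,-0.15,0.13,0.025,0.025,1],[-0.07,-0.32,-0.165,0.17,0.03,0.035,1],[-0.085,-0.4,-0.17,0.21,0.035,0.045,1],[-0.1,-0.48,-0.174,0.246,0.044,0.05,1],[-0.1,-0.48,-0.174,0.246,0.044,0.05,1],[-0.1,-0.48,-0.174,0.246,0.044,0.05,1]])

```text
clock: 16.05
position: [0.5381, -0.2192, 0.1587]
tool_rot: [3.141, -0.002, 2.901]
force: [-0.3, -0.1, -1.9]
grip_width: 0.0469
finger_force: 62.7
```

```bash
python3 st.py
python3 - <<'E'
from h import *;from workcell import *
s=observe();print(s["tool_rot"]);print(*delta(s,[.535,-.22,.017],Rdown(2.9)))
a=grab_frame("wrist");b=grab_frame("scene")
cv2.imwrite("pics/v4.png",np.hstack([cv2.resize(a,(400,300)),cv2.resize(b[230:480,320:640],(400,312))[:300]])[:,:,::-1])
E
```

```text
16.05 q [ 0.2342  0.5007  0.0712  1.7617 -0.0445  0.8828  1.655 ] pos [ 0.5381 -0.2192  0.1587] w 0.04685012770183477 ff 62.689900835976005
s 0.24743002313465307 off(tool) [-0.0796 -0.204   0.1103] F tool [ 0.2661 -0.1719  1.8787] M [-0.0485 -0.0259  0.0089] axis err deg 29.997052852034773
[ 3.1413 -0.002   2.9007]
[ 0.0052 -0.0031  0.2834] [ 0.0002 -0.001   0.0003]
```

View pics/v4.png

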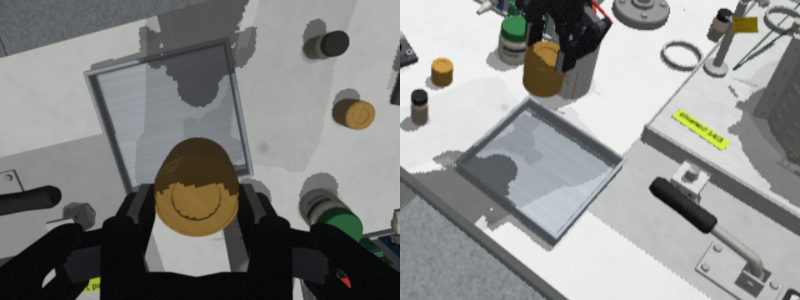

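In the wrist view (400x300), the tray rim corners are at (86,72), (228,40) and (253,178), with the cap over its near edge. I cast these to refine the tray position.

Run:
```python
from h import *;from workcell import *
c=get_calibration("wrist")
for p in((86,72),(228,40),(253,178)):print(onz(c,p[0]*1.6,p[1]*1.6,.025))
```

```text
[ 0.4432 -0.321   0.025 ]
[ 0.4483 -0.1617  0.025 ]
[ 0.6113 -0.1646  0.025 ]
```

Request:
play_rows(deltas=[[-0.013,0,0.06,0,0,0,1],[-0.013,0,0.12,0,0,0,1],[-0.013,0,0.18,0,0,0,1],[-0.013,0,0.23,0,0,0,1],[-0.013,0,0.26,0,0,0,1],[-0.013,0,0.275,0,0,0,1],[-0.013,0,0.28,0,0,0,1],[-0.013,0,0.28,0,0,0,1]])

```text
clock: 16.95
position: [0.545, -0.2219, 0.0204]
tool_rot: [-3.141, 0.001, 2.9]
force: [1.2, 1.0, -1.1]
grip_width: 0.0464
finger_force: 62.7
```

```bash
python3 st.py
```

```text
16.95 q [ 0.2513  0.7057  0.0494  1.8259 -0.0549  0.6105  1.6629] pos [ 0.545  -0.2219  0.0204] w 0.04637410177792167 ff 62.6915285596624
s 0.12765070690490124 off(tool) [-0.0787 -0.2641  0.1453] F tool [-0.9051  1.3033  1.113 ] M [0.0074 0.0105 0.0043] axis err deg 30.026662085303077
```

Request:
play_rows(deltas=[[0,0,0.003,0,0,0,1],[0,0,0.006,0,0,0,1],[0,0,0.006,0,0,0,1]])

```text
clock: 17.25
position: [0.5447, -0.2218, 0.017]
tool_rot: [-3.141, 0.0, 2.9]
force: [0.2, 0.6, -1.7]
grip_width: 0.0469
finger_force: 62.7
```

Request:
play_rows(deltas=[[0,0,0.002,0,0,0,1],[0,0,0.004,0,0,0,1],[0,0,0.004,0,0,0,1]])

```text
clock: 17.55
position: [0.5459, -0.222, 0.0155]
tool_rot: [-3.141, 0.002, 2.9]
force: [2.4, 0.3, 9.2]
grip_width: 0.0466
finger_force: 64.0
```

Request:
play_rows(deltas=[[0,0,0,0,0,0,0.6],[0,0,0,0,0,0,0.2],[0,0,0,0,0,0,0.2],[0,0,0,0,0,0,0.2],[0,0,-0.02,0,0,0,0.2],[0,0,-0.06,0,0,0,0.2],[0,0,-0.12,0,0,0,0.2],[0,0,-0.2,0,0,0,0.2],[0,0,-0.28,0,0,0,0.2],[0,0,-0.34,0,0,0,0.2]])

```text
clock: 18.55
position: [0.5449, -0.2219, 0.188]
tool_rot: [-3.141, 0.002, 2.9]
force: [0.3, 0.7, 0.5]
grip_width: 0.0682
finger_force: 0.0
```

```bash
python3 st.py
python3 - <<'E'
from h import *;from workcell import *
s=observe()
for psi in(1.6,2.2,2.9):print(psi,*delta(s,O+.16*U(),Rbr(psi)))
c=get_calibration("wrist");im=grab_frame("wrist")
print("pred cap top",proj(c,[.545,-.222,.053]))
m=cv2.inRange(cv2.cvtColor(im,cv2.COLOR_RGB2HSV),(10,100,50),(28,255,255))
N,l,st,ce=cv2.connectedComponentsWithStats(m);print([(st[i],ce[i]) for i in range(1,N) if st[i,4]>200])
E
```

```text
18.55 q [ 0.2306  0.4754  0.0774  1.7182 -0.0427  0.9477  1.6531] pos [ 0.5449 -0.2219  0.188 ] w 0.06819532940471415 ff 0.0
s 0.2728025302006931 off(tool) [-0.0882 -0.1922  0.1036] F tool [-0.1144  0.7125 -0.4872] M [ 0.0107 -0.0068  0.0162] axis err deg 30.03044660614353
1.6 [ 0.1618  0.4964 -0.0118] [-0.2329  0.1334  0.6057]
2.2 [ 0.1618  0.4964 -0.0118] [-0.2492  0.0558  0.3265]
2.9 [ 0.1618  0.4964 -0.0118] [-0.2481 -0.0324  0.0001]
pred cap top [313.6062 211.2461]
[(array([ 522,  147,   57,   43, 1597], dtype=int32), array([554.7376, 168.1321])), (array([ 283,  172,   67,   73, 3677], dtype=int32), array([315.8749, 209.434 ]))]
```

Request:
play_rows(deltas=[[0.02,0.05,-0.03,-0.025,-0.003,0,0.2],[0.035,0.11,-0.04,-0.05,-0.006,0,0.2],[0.055,0.17,-0.05,-0.08,-0.01,0,0.2],[0.075,0.23,-0.05,-0.11,-0.013,0,0.2],[0.095,0.3,-0.05,-0.145,-0.018,0,0.2],[0.12,0.37,-0.04,-0.18,-0.023,0,0.2],[0.14,0.44,-0.025,-0.215,-0.028,0,0.2],[0.162,0.496,-0.012,-0.248,-0.032,0,0.2],[0.162,0.496,-0.012,-0.248,-0.032,0,0.2],[0.162,0.496,-0.012,-0.248,-0.032,0,0.2]])

```text
clock: 19.6
position: [0.5254, 0.0379, 0.1908]
tool_rot: [2.623, 0.064, 2.883]
force: [0.3, -1.0, 0.1]
grip_width: 0.0684
finger_force: 0.0
```

```bash
python3 st.py
python3 - <<'E'
from h import *;from workcell import *
c=get_calibration("wrist");im=grab_frame("wrist");s=observe()
print("pred collar top, bottom, rim",proj(c,[O+k*U() for k in(.102,.082)]))
hsv=cv2.cvtColor(im,cv2.COLOR_RGB2HSV);m=cv2.inRange(hsv,(3,150,90),(12,255,255))
N,l,st,ce=cv2.connectedComponentsWithStats(m);print([(st[i],ce[i]) for i in range(1,N) if st[i,4]>60])
print(*delta(s,O+.083*U(),Rbr(2.9)))
cv2.imwrite("pics/v5.png",im[:,:,::-1])
E
```

```text
19.6 q [ 0.3496  0.3783 -0.2511  2.0232 -0.6504  0.7239  1.9397] pos [0.5254 0.0379 0.1908] w 0.06838287082864736 ff 0.0
s 0.1579957117042437 off(tool) [ 0.0004 -0.0019  0.    ] F tool [-0.5758 -0.7426 -0.4759] M [0.5125 0.0858 0.0049] axis err deg 0.1605552632700076
pred collar top, bottom, rim [[316.7761 243.5511]
 [316.6141 234.003 ]]
[(array([298, 225,  33,  31, 790], dtype=int32), array([314.1228, 239.1696]))]
[-0.0001  0.0041  0.1505] [-0.0007 -0.0008 -0.0004]
```

View pics/v5.png

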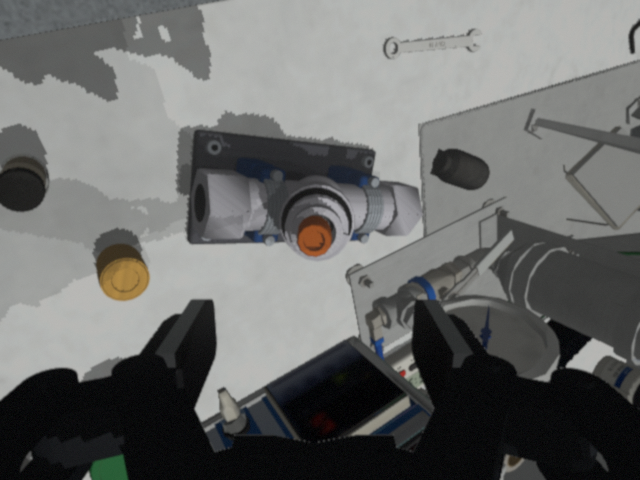

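The orange collar top is at (314.5,239.5), in line with the finger middle at x≈314. I advance and grip it.

Request:
play_rows(deltas=[[0.004,0,0.03,0,0,0,0.2],[0.004,0,0.06,0,0,0,0.2],[0.004,0,0.09,0,0,0,0.2],[0.004,0,0.12,0,0,0,0.2],[0.004,0,0.14,0,0,0,0.2],[0.004,0,0.149,0,0,0,0.2],[0.004,0,0.149,0,0,0,0.2]])

```text
clock: 20.35
position: [0.537, 0.0737, 0.1258]
tool_rot: [2.622, 0.064, 2.883]
force: [-0.2, -0.5, 0.3]
grip_width: 0.0681
finger_force: 0.0
```

```bash
python3 st.py
python3 - <<'E'
from h import *;from workcell import *
c=get_calibration("wrist");im=grab_frame("wrist");s=observe()
print("pred collar top",proj(c,[O+k*U() for k in(.102,.082)]))
hsv=cv2.cvtColor(im,cv2.COLOR_RGB2HSV);m=cv2.inRange(hsv,(3,150,90),(12,255,255))
N,l,st,ce=cv2.connectedComponentsWithStats(m);print([(st[i],ce[i]) for i in range(1,N) if st[i,4]>60])
E
```

```text
20.35 q [ 0.3109  0.4962 -0.3079  2.0628 -0.7193  0.5461  1.9917] pos [0.537  0.0737 0.1258] w 0.06811138749154483 ff 0.0
s 0.08292380601149797 off(tool) [ 0.0027 -0.0016  0.    ] F tool [ 0.0673 -0.3152 -0.4737] M [0.5612 0.0142 0.0036] axis err deg 0.17389644747061286
pred collar top [[316.8508 304.0664]
 [316.5858 284.7376]]
[(array([ 290,  279,   48,   41, 1384], dtype=int32), array([313.0152, 297.7811]))]
```

Request:
play_rows(deltas=[[0,0,0,0,0,0,1],[0,0,0,0,0,0,1],[0,0,0,0,0,0,1],[0,0,0,0,0,0,1],[0,0,0,0,0,0,1],[0,0,0,0,0,0,1],[0,0,0,0,0,0,1]], newtons=35)

```text
clock: 21.1
position: [0.5368, 0.0737, 0.1259]
tool_rot: [2.622, 0.064, 2.883]
force: [-0.3, 0.0, -0.3]
grip_width: 0.0002
finger_force: 0.0
```

```bash
python3 st.py
```

```text
21.1 q [ 0.3113  0.496  -0.3083  2.0633 -0.7198  0.5458  1.992 ] pos [0.5368 0.0737 0.1259] w 0.00016236891744568567 ff 0.0
s 0.08297646029896304 off(tool) [ 0.0028 -0.0016  0.    ] F tool [ 0.2929 -0.2157  0.2378] M [0.5764 0.0475 0.0145] axis err deg 0.16250547058281886
```

Run:
```python
from h import *;from workcell import *
c=get_calibration("wrist");im=grab_frame("wrist");a=grab_frame("scene");b=grab_frame("side")
cv2.imwrite("pics/v6.png",np.vstack([np.hstack([cv2.resize(a[190:290,250:350],(400,400)),cv2.resize(b[230:330,280:380],(400,400))])])[:,:,::-1])
cv2.imwrite("pics/v6w.png",im[:,:,::-1])
for n,i in(("w",im),("scene",a),("side",b)):
    m=cv2.inRange(cv2.cvtColor(i,cv2.COLOR_RGB2HSV),(3,150,90),(12,255,255));N,l,st,ce=cv2.connectedComponentsWithStats(m);print(n,[(st[k],ce[k]) for k in range(1,N) if st[k,4]>20])
print(proj(c,observe()["position"]))
```

```text
w [(array([309, 274,  29,  31, 335], dtype=int32), array([325.3254, 286.006 ]))]
scene [(array([299, 221,  10,   9,  41], dtype=int32), array([302.7073, 225.439 ]))]
side []
[312.9125 279.7165]
```

View pics/v6w.png

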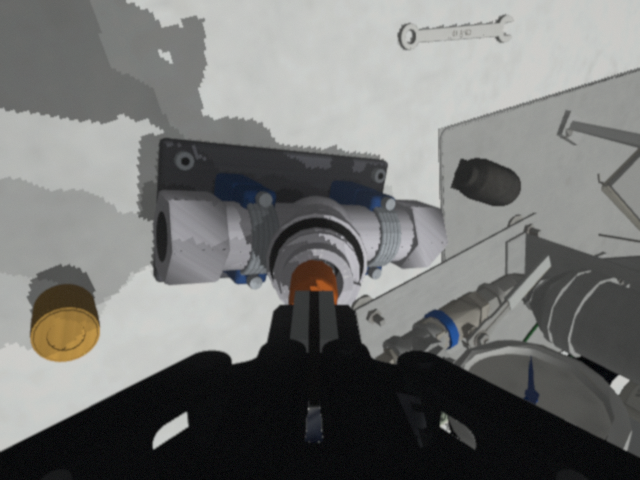

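The fingers shut above the collar, which is unmoved at (313,285), and the force is zero. The physical tips must therefore sit behind the nominal TCP, so I probe down gently with the fingers shut.

Request:
play_rows(deltas=[[0,0,0.002,0,0,0,1],[0,0,0.004,0,0,0,1],[0,0,0.006,0,0,0,1],[0,0,0.006,0,0,0,1]])

```text
clock: 21.65
position: [0.5374, 0.0752, 0.1232]
tool_rot: [2.622, 0.064, 2.883]
force: [0.8, -1.5, -0.2]
grip_width: -0.0001
finger_force: 0.0
```

```bash
python3 st.py
python3 - <<'E'
from h import *;from workcell import *
c=get_calibration("wrist");s=observe();r=R.from_euler("xyz",s["tool_rot"])
P=lambda x,y,z:proj(c,s["position"]+r.apply([x,y,z])).round(0)
for z in(0,-.01,-.02,-.03):print(z,P(0,0,z),P(.011,0,z),P(-.011,0,z),P(.011,.01,z))
E
```

```text
21.65 q [ 0.31    0.5015 -0.3111  2.0641 -0.7226  0.5387  1.9943] pos [0.5374 0.0752 0.1232] w -6.09859736725624e-05 ff 0.0
s 0.07981822368658262 off(tool) [ 0.0029 -0.0016  0.    ] F tool [-1.1877 -1.2243 -0.3639] M [ 0.5494  0.0981 -0.0457] axis err deg 0.17466172924044085
0 [313. 280.] [313. 256.] [313. 303.] [336. 256.]
-0.01 [313. 289.] [313. 264.] [313. 313.] [338. 264.]
-0.02 [313. 299.] [313. 272.] [313. 324.] [339. 272.]
-0.03 [313. 310.] [313. 282.] [313. 337.] [340. 282.]
```

View pics/v6.png

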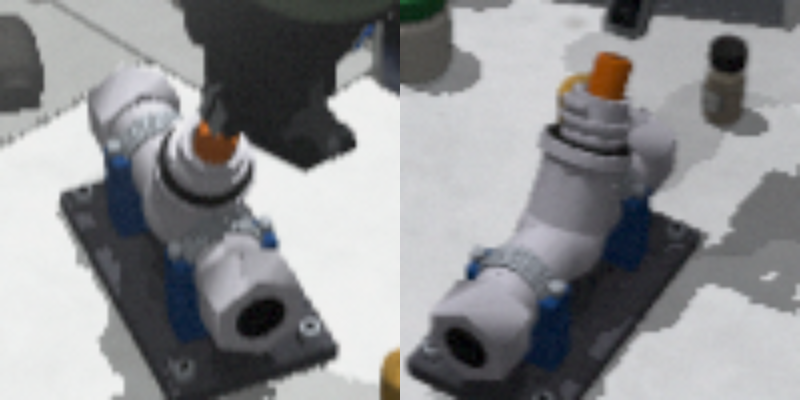

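Run:
```python
from h import *
a,ca=load("scene");b,cb=load("side")
T=np.array([.5368,.0737,.1259])
print("tip tri",tri(ca,(303,222.5),cb,(335,238.7)))
for k in(0,.019,.03,.04):
    P=T+k*U();print(k,P,proj(ca,P),proj(cb,P))
for k in(.082,.102):print("O",k,proj(ca,O+k*U()),proj(cb,O+k*U()))
print("collar top tri",tri(ca,(304,222),cb,(333.3,244.3)),O+.102*U())
```

```text
tip tri (array([0.5275, 0.0588, 0.149 ]), np.float64(0.006082718025151177))
0 [0.5368 0.0737 0.1259] [302.7277 225.2165] [330.4572 252.0642]
0.019 [0.5333 0.0649 0.1424] [304.3702 221.3533] [332.9083 243.5613]
0.03 [0.5313 0.0597 0.1519] [305.3482 219.0531] [334.3372 238.6047]
0.04 [0.5295 0.0551 0.1605] [306.2552 216.92  ] [335.6424 234.077 ]
O 0.082 [303.5703 224.1104] [328.8485 252.1719]
O 0.102 [305.3127 220.0286] [331.4234 243.2147]
collar top tri (array([0.5325, 0.0653, 0.1409]), np.float64(0.0003174723945685052)) [0.5364 0.0654 0.1433]
```

Request:
play_rows(deltas=[[0,0,0.002,0,0,0,1],[0,0,0.004,0,0,0,1],[0,0,0.006,0,0,0,1],[0,0,0.008,0,0,0,1],[0,0,0.01,0,0,0,1],[0,0,0.01,0,0,0,1]])

```text
clock: 22.25
position: [0.5382, 0.0775, 0.1188]
tool_rot: [2.622, 0.064, 2.883]
force: [0.6, 0.3, 0.3]
grip_width: 0.0001
finger_force: 0.0
```

```bash
python3 st.py
```

```text
22.25 q [ 0.3079  0.5102 -0.3154  2.0654 -0.7272  0.5271  1.998 ] pos [0.5382 0.0775 0.1188] w 5.435484543493754e-05 ff 0.0
s 0.07483467804580535 off(tool) [ 0.003  -0.0015  0.    ] F tool [-0.5052  0.521  -0.0442] M [ 0.5614  0.0512 -0.0091] axis err deg 0.17357438323578164
```

Request:
play_rows(deltas=[[0,0,0.002,0,0,0,1],[0,0,0.004,0,0,0,1],[0,0,0.006,0,0,0,1],[0,0,0.008,0,0,0,1],[0,0,0.008,0,0,0,1]])

```text
clock: 22.75
position: [0.539, 0.0794, 0.1154]
tool_rot: [2.622, 0.064, 2.883]
force: [-0.2, 0.4, 0.3]
grip_width: 0.0003
finger_force: 0.0
```

```bash
python3 st.py
python3 - <<'E'
from h import *;from workcell import *
b=grab_frame("side");cb=get_calibration("side");a=grab_frame("scene");w=grab_frame("wrist")
for n,i in(("w",w),("scene",a),("side",b)):
    m=cv2.inRange(cv2.cvtColor(i,cv2.COLOR_RGB2HSV),(3,150,60),(12,255,255));N,l,st,ce=cv2.connectedComponentsWithStats(m);print(n,[(st[k],ce[k]) for k in range(1,N) if st[k,4]>20])
print(b[225:262:2,320:346:2].max(2))
print(w[255:330:5,290:340:5].max(2))
E
```

```text
22.75 q [ 0.3063  0.5174 -0.319   2.0662 -0.7308  0.5179  2.001 ] pos [0.539  0.0794 0.1154] w 0.0002588312735034147 ff 0.0
s 0.07082864416364915 off(tool) [ 0.0029 -0.0015  0.    ] F tool [ 0.2571  0.4259 -0.1329] M [0.5174 0.1517 0.0055] axis err deg 0.17194283249778425
w [(array([289, 271,  50,  34, 768], dtype=int32), array([313.1628, 283.6042]))]
scene [(array([299, 223,   9,   8,  27], dtype=int32), array([302.2593, 227.3704]))]
side []
[[ 69  67  68  69  69  72  55  21  10  17  21  17  22]
 [ 68  68  64  62  71  67  79  23  20  19   7  17  29]
 [ 71  69  60  68  71  76  96  18  18  14  24  60  59]
 [206 199 191 189 108  91  64  24  25  13  52  51  64]
 [210 208 208 213 211 194  50  27  20  18  57  49  78]
 [205 188 184 200 213 162  31  25  14  16  63 126 180]
 [212 201 204 209 213 128  22  25  23  39  56 159 181]
 [211 212 209 192 185  65  22  17  24  53  44 174 180]
 [217 210 181 182 158  78  47  13  14  59  78 182 182]
 [191 182 182 185 181 102  62  63  62  63 153 178 179]
 [183 183 182 186 154 142 143 107  66 154 181 183 183]
 [196 185 186 190 150 142 134 116  84 159 182 18
[... 338 characters left out ...]
[ 80  76  93 124 130 135 124 124 131 123 154 165 165]]
[[ 80  81  72  70  69  72  72  76  78  83]
 [ 81  70  74 100 104 177 170 167 140  80]
 [ 70  96 101 101 107 125 171 173 170 174]
 [ 79  80 104  89  74  72  69  92 155 173]
 [ 78  77  71  72  72  74  75  77  84  79]
 [ 81  71  73  70  71  74  75  79  83  71]
 [ 71  71  71  72  69  71  72  79  87  90]
 [ 72  65  66  65  56  55  66  63  76 100]
 [ 70  58  59  58  26  22  59  59  58  98]
 [ 71  58  59  58  25  25  56  56  60  94]
 [ 34  58  57  59  23  21  57  59  59  49]
 [ 24  58  56  59  21  18  56  58  57  37]
 [ 24  58  55  57  20  19  55  56  58  46]
 [ 23  58  58  55  18  19  51  58  57  54]
 [ 29  56  56  57  18  18  49  55  56  56]]
```

In the side camera numbers, the dark tip ends at row 244, right above the collar top at row 245. The physical tip is therefore about 30 mm behind the reported TCP. I open, go 14 mm deeper and close.

Request:
play_rows(deltas=[[0,0,0,0,0,0,0.3],[0,0,0,0,0,0,0.3],[0,0,0,0,0,0,0.3],[0,0,0,0,0,0,0.3],[0,0,0.008,0,0,0,0.3],[0,0,0.016,0,0,0,0.3],[0,0,0.024,0,0,0,0.3],[0,0,0.028,0,0,0,0.3],[0,0,0.028,0,0,0,0.3]])

```text
clock: 23.8
position: [0.5414, 0.0861, 0.103]
tool_rot: [2.622, 0.063, 2.883]
force: [-0.6, 0.3, -0.3]
grip_width: 0.0599
finger_force: 0.0
```

Request:
play_rows(deltas=[[0,0,0,0,0,0,1],[0,0,0,0,0,0,1],[0,0,0,0,0,0,1],[0,0,0,0,0,0,1],[0,0,0,0,0,0,1],[0,0,0,0,0,0,1]], newtons=35)

```text
clock: 24.4
position: [0.5417, 0.0857, 0.1035]
tool_rot: [2.622, 0.064, 2.883]
force: [-2.4, -2.7, 5.2]
grip_width: 0.0183
finger_force: 34.1
```

```bash
python3 st.py
```

```text
24.4 q [ 0.3013  0.5421 -0.3314  2.0686 -0.7434  0.4859  2.0115] pos [0.5417 0.0857 0.1035] w 0.018271934569124005 ff 34.132989048957825
s 0.05717407902360251 off(tool) [ 0.0027 -0.0016  0.    ] F tool [ 1.3426 -0.1717 -6.1608] M [ 0.498   0.2098 -0.03  ] axis err deg 0.13880432552613448
```

The collar is gripped. Now I draw it out along the axis.

Request:
play_rows(deltas=[[0,0,-0.015,0,0,0,1],[0,0,-0.03,0,0,0,1],[0,0,-0.05,0,0,0,1],[0,0,-0.07,0,0,0,1],[0,0,-0.09,0,0,0,1],[0,0,-0.11,0,0,0,1],[0,0,-0.13,0,0,0,1],[0,0,-0.15,0,0,0,1],[0,0,-0.165,0,0,0,1],[0,0,-0.165,0,0,0,1]])

```text
clock: 25.4
position: [0.527, 0.0468, 0.1757]
tool_rot: [2.622, 0.065, 2.882]
force: [-0.3, 0.3, -0.6]
grip_width: 0.0185
finger_force: 34.2
```

```bash
python3 st.py
python3 - <<'E'
from h import *;from workcell import *
for n in("scene","side"):
    i=grab_frame(n);c=get_calibration(n);m=cv2.inRange(cv2.cvtColor(i,cv2.COLOR_RGB2HSV),(3,150,60),(12,255,255));N,l,st,ce=cv2.connectedComponentsWithStats(m);print(n,[(st[k],ce[k]) for k in range(1,N) if st[k,4]>20])
s=observe();T=s["position"]
print(proj(c,T),proj(c,T+.04*U()))
up=s["position"]+[0,0,.05]
print(*delta(s,[.485,-.285,.16],Rdown(2.9)))
E
```

```text
25.4 q [ 0.3394  0.4016 -0.2635  2.0391 -0.6693  0.6795  1.9537] pos [0.527  0.0468 0.1757] w 0.01846782141329157 ff 34.19797360897064
s 0.14046324891452097 off(tool) [ 0.0022 -0.0015  0.    ] F tool [ 0.3875 -0.0652  0.5957] M [ 0.6473  0.0576 -0.0221] axis err deg 0.08248747169000928
scene [(array([307, 199,   7,   8,  24], dtype=int32), array([310.2083, 202.9583]))]
side []
[337.714  226.5709] [343.035  208.1092]
[-0.0875 -0.594  -0.2991] [ 0.2477  0.0319 -0.    ]
```

Request:
play_rows(deltas=[[0,0,-0.06,0,0,0,1],[-0.005,-0.04,-0.11,0.01,0,0,1],[-0.015,-0.1,-0.16,0.03,0.004,0,1],[-0.025,-0.17,-0.2,0.06,0.008,0,1],[-0.035,-0.24,-0.23,0.09,0.012,0,1],[-0.045,-0.32,-0.26,0.13,0.017,0,1],[-0.06,-0.4,-0.28,0.17,0.022,0,1],[-0.07,-0.48,-0.295,0.21,0.027,0,1],[-0.08,-0.55,-0.3,0.235,0.03,0,1],[-0.087,-0.594,-0.3,0.248,0.032,0,1]])

```text
clock: 26.5
position: [0.4844, -0.2861, 0.1591]
tool_rot: [-3.139, -0.002, 2.9]
force: [-0.4, 0.4, -1.0]
grip_width: 0.0183
finger_force: 34.3
```

```bash
python3 st.py
python3 - <<'E'
from h import *;from workcell import *
s=observe();print(s["tool_rot"],*delta(s,[.485,-.285,.04],Rdown(2.9)))
for n in("scene","side","wrist"):
    i=grab_frame(n);c=get_calibration(n);h=cv2.cvtColor(i,cv2.COLOR_RGB2HSV)
    for nm,lo,hi in(("or",(3,150,60),(10,255,255)),("br",(12,100,50),(28,255,255))):
        N,l,st,ce=cv2.connectedComponentsWithStats(cv2.inRange(h,lo,hi));print(n,nm,[(st[k],ce[k].round(0)) for k in range(1,N) if st[k,4]>20])
    print(proj(c,[[.545,-.222,.028],s["position"]+np.array([0,0,.035]),s["position"]-[0,0,.031]]))
E
```

```text
26.5 q [ 0.3715  0.4722  0.0754  1.811  -0.0416  0.8612  1.7955] pos [ 0.4844 -0.2861  0.1591] w 0.018267124125212572 ff 34.33103621006012
s 0.2887319181452932 off(tool) [-0.0462 -0.2609  0.1465] F tool [0.4375 0.2976 0.9942] M [-0.0166 -0.0114  0.0126] axis err deg 30.149408707602312
[-3.1392 -0.0017  2.9004] [-0.001   0.003   0.2382] [-0.0011 -0.0008  0.0002]
scene or []
scene br [(array([264,  59,  22,  24, 305], dtype=int32), array([272.,  70.])), (array([624, 215,  16,   8,  56], dtype=int32), array([632., 218.])), (array([586, 244,  20,  13, 242], dtype=int32), array([595., 250.])), (array([346, 277,  16,  22, 323], dtype=int32), array([353., 287.])), (array([449, 308,  10,  21, 142], dtype=int32), array([453., 317.])), (array([ 414,  321,   31,   41, 1027], dtype=int32), array([429., 341.]))]
[[429.1185 341.5552]
 [455.9173 318.2459]
 [449.1397 347.5245]]
side or []
side br [(array([377, 136,  21,   7,  77], dtype=int32), array([387., 139.])), (array([333, 199,  17,  25, 379], dtype=int32), array([341., 211.])), (array([194, 231,  31,  37, 650], dtype=int32), array([209., 250.])), (array([320, 249,  12,   5,  23], dtype=int32), array([325., 250.]))]
[[340.7114 210.2871]
 [369.4262 146.5096]
 [367.3202 168.7547]]
wrist or [(array([310, 285,   9,   7,  23], dtype=int32), array([314., 288.])), (array([298, 286,   7,  10,  26], dtype=int32), array([301., 290.])), (array([314, 287,  14,  12,  42], dtype=int32), array([321., 293.]))]
wrist br [(array([626, 226,  14,  18, 125], dtype=int32), array([634., 235.])), (array([ 382,  233,   79,   84, 4854], dtype=int32), array([420., 275.])), (array([ 287,  303,   55,   53, 1991], dtype=int32), array([314., 331.]))]
[[413.4326 269.5822]
 [309.4741 316.394 ]
 [310.7573 257.3366]]
```

The cap stands where it was placed (scene 429,341; prediction 429,341). The screen is in grip over the tray corner, so I lower it.

Request:
play_rows(deltas=[[0,0,0.05,0,0,0,1],[0,0,0.1,0,0,0,1],[0,0,0.15,0,0,0,1],[0,0,0.19,0,0,0,1],[0,0,0.22,0,0,0,1],[0,0,0.235,0,0,0,1],[0,0,0.24,0,0,0,1],[0,0,0.24,0,0,0,1]])

```text
clock: 27.45
position: [0.485, -0.2851, 0.0409]
tool_rot: [-3.141, 0.0, 2.9]
force: [-0.4, 0.3, -0.3]
grip_width: 0.0182
finger_force: 34.3
```

Request:
play_rows(deltas=[[0,0,0.002,0,0,0,1],[0,0,0.004,0,0,0,1],[0,0,0.004,0,0,0,1]])

```text
clock: 27.75
position: [0.4848, -0.2853, 0.0388]
tool_rot: [-3.141, 0.0, 2.9]
force: [-0.9, -0.9, -1.5]
grip_width: 0.0181
finger_force: 34.3
```

Request:
play_rows(deltas=[[0,0,0.002,0,0,0,1],[0,0,0.004,0,0,0,1],[0,0,0.004,0,0,0,1]])

```text
clock: 28.05
position: [0.4846, -0.2853, 0.0363]
tool_rot: [-3.141, -0.0, 2.9]
force: [-0.4, 0.4, -1.5]
grip_width: 0.0181
finger_force: 34.3
```

Request:
play_rows(deltas=[[0,0,0.001,0,0,0,1],[0,0,0.003,0,0,0,1],[0,0,0.003,0,0,0,1]])

```text
clock: 28.35
position: [0.4846, -0.2852, 0.0348]
tool_rot: [-3.141, -0.0, 2.9]
force: [0.2, -0.3, -0.5]
grip_width: 0.0182
finger_force: 34.3
```

Request:
play_rows(deltas=[[0,0,0.001,0,0,0,1],[0,0,0.003,0,0,0,1],[0,0,0.003,0,0,0,1]])

```text
clock: 28.65
position: [0.4852, -0.2856, 0.0339]
tool_rot: [-3.141, 0.001, 2.9]
force: [0.0, -0.2, 8.0]
grip_width: 0.0181
finger_force: 35.2
```

The foot touches at TCP z = 0.034 as predicted. I release and rise.

Request:
play_rows(deltas=[[0,0,0,0,0,0,0.7],[0,0,0,0,0,0,0.55],[0,0,0,0,0,0,0.4],[0,0,0,0,0,0,0.4],[0,0,0,0,0,0,0.4],[0,0,-0.02,0,0,0,0.4],[0,0,-0.06,0,0,0,0.4],[0,0,-0.12,0,0,0,0.4],[0,0,-0.2,0,0,0,0.4],[0,0,-0.28,0,0,0,0.4]])

```text
clock: 29.65
position: [0.4844, -0.2851, 0.1755]
tool_rot: [-3.141, -0.0, 2.9]
force: [0.4, 0.2, -0.4]
grip_width: 0.051
finger_force: 0.0
```

Request:
play_rows(deltas=[[0,0,-0.08,0,0,0,0.4],[0,0.06,-0.13,0,0,0,0.4],[0,0.12,-0.15,0,0,0,0.4],[0,0.18,-0.15,0,0,0,0.4],[0,0.24,-0.15,0,0,0,0.4],[0,0.3,-0.15,0,0,0,0.4],[0,0.36,-0.15,0,0,0,0.4],[0,0.4,-0.15,0,0,0,0.4],[0,0.4,-0.15,0,0,0,0.4]])

```text
clock: 30.55
position: [0.5331, -0.088, 0.249]
tool_rot: [3.141, 0.0, 2.904]
force: [0.5, -0.7, -0.1]
grip_width: 0.0514
finger_force: 0.0
```

```bash
python3 st.py
python3 - <<'E'
from h import *;from workcell import *
for n in("scene","side","wrist"):
    i=grab_frame(n);c=get_calibration(n);h=cv2.cvtColor(i,cv2.COLOR_RGB2HSV)
    for nm,lo,hi in(("or",(3,150,60),(11,255,255)),("br",(12,100,50),(28,255,255)),("gr",(55,120,40),(80,255,255)),("red",(172,150,60),(180,255,255))):
        N,l,st,ce=cv2.connectedComponentsWithStats(cv2.inRange(h,lo,hi));print(n,nm,[(st[k],ce[k].round(0)) for k in range(1,N) if st[k,4]>20])
    print("pred cap,collar",proj(c,[[.545,-.222,.028],[.485,-.2855,.0685]]))
    if n!="wrist":
        o,_=load(n);d=cv2.absdiff(o,i).max(2)>60
        for nm,P in dict(vial=(.473,-.068,.03),jar=(.677,-.091,.035),bottle=(.677,-.197,.08),spanner=(.467,.297,0)).items():
            u,v=proj(c,P).astype(int);print(nm,(u,v),d[v-12:v+12,u-10:u+10].mean())
E
```

```text
30.55 q [ 0.0442  0.3338  0.0129  1.7657 -0.0052  1.0419  1.392 ] pos [ 0.5331 -0.088   0.249 ] w 0.0514156176005185 ff 0.0
s 0.26549481594156255 off(tool) [-0.0441 -0.0689  0.0359] F tool [-0.6386 -0.5232  0.1336] M [ 0.0196 -0.0018 -0.0046] axis err deg 29.980602154061017
scene or []
scene br [(array([264,  59,  22,  24, 304], dtype=int32), array([272.,  70.])), (array([623, 215,  17,   9,  51], dtype=int32), array([632., 218.])), (array([586, 244,  20,  13, 243], dtype=int32), array([595., 250.])), (array([346, 277,  16,  22, 322], dtype=int32), array([353., 288.])), (array([ 413,  321,   33,   41, 1037], dtype=int32), array([429., 341.])), (array([438, 363,  13,  17, 185], dtype=int32), array([444., 371.]))]
scene gr [(array([401, 229,  26,  34, 525], dtype=int32), array([414., 249.])), (array([428, 237,  10,  20, 102], dtype=int32), array([432., 247.]))]
scene red [(array([429,  52,  16,  17, 125], dtype=int32), array([435.,  58.]))]
pred cap,collar [[429.1185 341.5552]
 [443.5094 370.8072]]
vial (np.int64(334), np.int64(317)) 0.0
jar (np.int64(413), np.int64(263)) 0.0
bottle (n
[... 939 characters left out ...]
t64(231)) 0.0
bottle (np.int64(291), np.int64(194)) 0.0
spanner (np.int64(349), np.int64(382)) 0.0
wrist or [(array([ 58, 190,  33,  25, 372], dtype=int32), array([ 73., 202.]))]
wrist br [(array([362, 189,  35,  36, 967], dtype=int32), array([379., 206.])), (array([ 60, 194,  20,  16, 118], dtype=int32), array([ 69., 201.])), (array([ 151,  209,   65,   62, 2920], dtype=int32), array([183., 239.]))]
wrist gr [(array([ 335,  326,   49,   47, 1751], dtype=int32), array([359., 348.])), (array([377, 382,  18,   8, 103], dtype=int32), array([385., 386.])), (array([355, 387,  14,   9,  76], dtype=int32), array([362., 391.]))]
wrist red []
pred cap,collar [[184.5525 236.1616]
 [ 75.5261 199.9567]]
```

The cap and collar sit at their predicted standing positions in all three views, and the bystanders are unmoved.

```bash
python3 -c "
from workcell import *
print(job_done())"
```

```text
the job is handed in; nothing more can be done
None
```

I handed the job in at about 31 s: the cap stands mouth down and the screen upright, collar up, in the tray, and the final camera check showed both in place and the four bystanders unmoved.

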